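Switch over the oven's interlocked lever bank

TASK

Bring the bake line into service at the interlocked lever bank on the bench: throw all three levers, red, yellow and blue, fully over away from the robot against their end stops, in the one order that the interlock permits. The order is not known: feel which lever is blocked, never force one (no more than 25 N), and go on to another. Leave everything else on the bench where it stands, and let go of the levers at the end.

Things in the scene. Friction and masses are not known exactly. Their poses are not given: they have to be found in the camera images.
- bank: Fixed grey steel box 150 deep (x), 440 wide (y), 95 mm high; three levers in a row stand out of slots in its top. Origin: centre of its underside. +x points away from the robot, the way the levers are thrown; +y along the row (red +90, yellow 0, blue -90 mm). The interlock passes the levers one by one in a hidden order that changes and can only be felt. Over 25 N on any part damages it.
- lever_red (a joint): Angle of the red lever (rad), hinge axis along the bank's y, 85 mm above the bench at the bank's x = 0. 0: leans 0.4 rad to the bank's -x (start, up to 0.07 more); 0.78: leans 0.38 rad to +x, touching its end stop. Stays where left. Free, it moves under a steady 3 to 6 N at the grip. Blocked, it has play to about 0.12 rad, then a firm springy stop (1 to 2 N per mm at the grip), as at the end stop.
- lever_yellow (a joint): Angle of the yellow lever; same as the red one. A blocked lever (any colour) is freed only when the lever before it in the hidden order is fully over.
- lever_blue (a joint): Angle of the blue lever; same as the red one.
- grip_red (a point): Centre of the red grip: a level plastic bar, diameter 22 mm, 50 mm long along the bank's y, atop a 12 mm steel rod, 120 mm from the lever's hinge; moves with the lever. About 196 mm above the bench at both ends of the throw, 205 mm when upright; travels about 93 mm along the bank's +x.
- grip_yellow (a point): Centre of the yellow grip: a level plastic bar, diameter 22 mm, 50 mm long along the bank's y, atop a 12 mm steel rod, 120 mm from the lever's hinge; moves with the lever. About 196 mm above the bench at both ends of the throw, 205 mm when upright; travels about 93 mm along the bank's +x.
- grip_blue (a point): Centre of the blue grip: a level plastic bar, diameter 22 mm, 50 mm long along the bank's y, atop a 12 mm steel rod, 120 mm from the lever's hinge; moves with the lever. About 196 mm above the bench at both ends of the throw, 205 mm when upright; travels about 93 mm along the bank's +x.
- timer_mid (a point): Centre of a loose white kitchen timer, 50 x 50 x 45 mm, standing on top of the bank at its +y end. Leave alone.
- loaf1_mid (a point): Centre of a baked loaf in a dark round mould, 154 mm across, 117 mm high, at the bank's -y end. Leave alone.
- loaf2_mid (a point): Centre of a second such loaf, at the left of the bench. Leave alone.
- scraper_grip (a point): Grip of a spatula lying on the bench between the robot and the bank. Leave alone.
- beaker_mid (a point): Centre of a steel beaker, 76 mm across, 100 mm high, beyond the bank. Leave alone.
- jar_mid (a point): Centre of an amber jar with a brass cap, 70 mm across, 100 mm high, beyond the bank. Leave alone.

How it is judged:
By the outcome, as a careful person would: the job done as asked, in the order asked, and still so for the second after the job is handed in, with the robot touching nothing.
It also fails if it takes over 64 s, if anything falls off the work surface, if the arm or the gripper's body presses on something with over 40 N, if the wrist force passes 120 N, or if a joint passes its speed limit or range.

ROBOT

A 7-joint arm with a two-finger parallel gripper is mounted at the origin on the work surface. World frame = base frame: x ahead of the robot, y to its left, z up, the work surface at z = 0. Lengths are in mm, angles in rad, forces in N, time in s.
With the tool pointing down it reaches from about 400 to 875 mm from the base axis. Payload 4.4 kg.
Tool frame: the origin (TCP) lies where the fingers leave the gripper's body, on its centre line; the fingertips stand 73 mm ahead of it and the grasp point (between the pads) lies 54 mm ahead of it; z points along the fingers, y is the line along which they close (so a half turn about z gives the same grasp; the last joint's range is limited). The gripper opens to 85 mm and grips with 20 to 120 N. Pads are 22 mm wide; open, the fingers measure 114 mm over their backs; the gripper's body (76 mm by 85 mm) begins 54 mm behind the grasp point. The pads swing forward as they close: fully open they stand 13 mm farther back than shut.
Start: joints at [1.204, 0.628, 0.038, 1.517, -0.027, 0.996, -0.02], TCP at [192.61, -620.821, 303.913] pointing down, gripper open.
Joint ranges: [-3.06, 3.06], [-0.37, 2.12], [-1.25, 1.32], [0.18, 2.47], [-1.1, 4.24], [0.23, 1.98], [-2.94, 2.94]. Speed limits (rad/s): [2.57, 2.57, 3.14, 3.14, 3.14, 3.14, 3.14].

INTERFACE

Orientations are given as [roll, pitch, yaw] about the fixed x, y, z axes, in that order (R = Rz(yaw) Ry(pitch) Rx(roll)).
In Python, from cell import ctrl gives the robot as it stands.
- The arm moves only by the tool send_rows, never from a script. Its argument "rows" is a list that holds one entry, the list of rows, each a list of 6 numbers: the shift along the tool's x, y, z in cm, then the turn, a rotation vector about the tool's x, y, z in rad. In form: [[[tx, ty, tz, wx, wy, wz], ...]]. A call has 1 to 10 rows; each row is the pose to reach, as a shift and turn from the pose commanded when the call began, along the tool's axes at that moment; what a row does not reach only later rows make up. A row lasts 1/10 s, in which the tool goes at most 50 mm and 8.59 degrees, less where a joint would pass 70% of its speed; a pose out of reach is approached as far as the arm can. A call with a gripper value outside its range is refused whole. "grip" is the closure in counts, from 0 (fully open) to 255 (shut), set as the call begins (left out, the last holds). The fingers move at their own pace and stop on an object; the grip force is fixed at half the most. Time passes only in rows, so rows that repeat a pose let the fingers close. It gives the time, the measured TCP pose, the force, the opening and the grip force at its end, in the units of the state.
- ctrl.read_state(): the state, without advancing time (a new reading comes with each control period).
- ctrl.get_image(name): name is "scene" or "top"; returns a dict with "pixels" (480x640x3 uint8, red, green, blue), "fx", "fy", "cx", "cy" (pixels), "extrinsics" (4x4, takes a point from camera to world coordinates). Camera axes: x right, y up, looking along -z (the intrinsics and any distortion apply to the point x, -y, -z); pixel columns grow to the right and rows downward; lengths in mm; the calibration is good to about 2 mm. A picture is of the moment at which its call begins. There is no depth.
- ctrl.finish_job(): hands the job in; it is judged then, once.
The state is a dict: "clock": time; "qpos": joint angles; "qd": joint speeds; "tau": joint torques, N m; "eef_pos": TCP position; "tool_rot": TCP orientation; "force": force on the tool from outside, world axes, zero at the start; "torque": the same for the moment, N m; "width": finger opening in mm; "gripper_force": force on a finger pad.
Only numpy, scipy, OpenCV 4.12 (cv2) and the standard library are available. Lean on these libraries where they do the work, as an engineer would, in place of code of your own. Each camera call takes 0.05 s, during which the arm holds its last target. There are 200 camera calls.

## Working session

There is one attempt and no reset: what is moved stays moved. The work goes in short steps, Python scripts to look and compute and a tool call to move; the robot and the scene stay as the last step left them, time stands still between calls to the robot, and variables do not carry over. Pictures are saved under pics/ and viewed, at most 10 in all, crops included, and the job is handed in when it is done.

Besides the shell and the picture viewer there is one more tool, called after "Request:" by a JSON object that holds its "fn" and its "kwargs", one argument or row to a line. send_rows: Moves the arm, as the interface text tells. Its arguments: {"type":"object","properties":{"rows":{"type":"array","items":{"type":"array","items":{"type":"array","items":{"type":"number"}}}},"grip":{"type":"number"}},"required":["rows"]}

```bash
mkdir -p pics; ls; python3 - <<'E'
from cell import ctrl
import cv2,pickle
s=ctrl.read_state();print(s)
d={}
for n in("scene","top"):
    i=ctrl.get_image(n);d[n]=i;cv2.imwrite(f"pics/{n}0.png",i["pixels"][:,:,::-1]);print(n,i["fx"],i["fy"],i["cx"],i["cy"],i.keys(),i["extrinsics"])
pickle.dump(d,open("im.pkl","wb"))
E
```

```text
pics
{'clock': 0.0, 'qpos': array([ 1.20419709,  0.62936831,  0.03842748,  1.51835454, -0.02701   ,
        0.99629511, -0.0199738 ]), 'qd': array([-0.00041662, -0.00110504,  0.00108783,  0.00312822,  0.00047924,
        0.00039692,  0.00028712]), 'tau': array([-5.79369098e-04, -5.63405085e+01,  1.22572806e+00, -1.93451142e+01,
        1.09319069e-02,  1.05787633e-02, -8.66778649e-07]), 'eef_pos': array([ 192.4812934 , -620.34353197,  302.97861653]), 'tool_rot': array([-3.13968482e+00,  9.14409876e-06,  3.00832014e-01]), 'force': array([-0.19818584, -0.47489265, -0.67804568]), 'torque': array([-0.02014196, -0.0447016 ,  0.05045101]), 'gripper_force': 0.0, 'width': 85.30700675444348}
scene 566.184874627964 566.184874627964 320.63238413116284 231.43881682795745 dict_keys(['pixels', 'fx', 'fy', 'cx', 'cy', 'extrinsics']) [[-4.26052895e-01 -7.06247885e-01  5.65413880e-01  1.36445431e+03]
 [ 9.04626988e-01 -3.40414114e-01  2.56453200e-01  3.89341918e+02]
 [ 1.13553350e-02  6.20751284e-01  7.83925315e-01  1.18994323e+03]
 [ 0.00000000e+00  0.00000000e+00  0.00000000e+00  1.00000000e+00]]
top 521.6580174594194 521.6580174594194 320.4271958882856 242.95894647448546 dict_keys(['pixels', 'fx', 'fy', 'cx', 'cy', 'extrinsics']) [[-1.67483298e-02  9.93993150e-01 -1.08153180e-01  4.86675007e+02]
 [-9.99292530e-01 -1.29976516e-02  3.52916504e-02  7.81342694e+01]
 [ 3.36739215e-02  1.08667741e-01  9.93507619e-01  1.13399026e+03]
 [ 0.00000000e+00  0.00000000e+00  0.00000000e+00  1.00000000e+00]]
```

View pics/scene0.png

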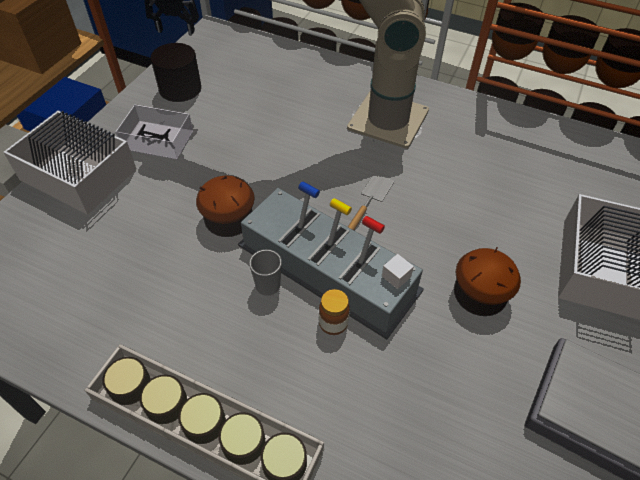

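View pics/top0.png

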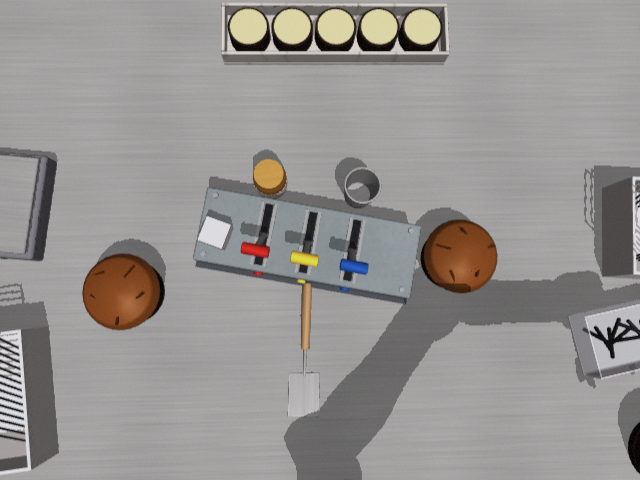

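Scene: red grip near (373,224), yellow (340,206), blue (309,189). Top: red (255,250), yellow (305,259), blue (353,267); the bank runs from (195,190) to (420,300) and is slightly yawed. The timer stands on it near (214,231), and the jar and beaker are beyond it.

```bash
cat > h.py <<'E'
import cv2,numpy as np
from cell import ctrl
HSV={'red':[((0,170,90),(6,255,255)),((174,170,90),(180,255,255))],'yellow':[((24,170,110),(34,255,255))],'blue':[((105,150,60),(125,255,255))]}
ROI={'top':(180,200,420,310),'scene':(280,170,420,260)}
def px(im,n,c):
    h=cv2.cvtColor(im['pixels'],cv2.COLOR_RGB2HSV); m=sum(cv2.inRange(h,*r) for r in HSV[c])
    k=np.zeros_like(m);a,b,e,d=ROI[n];k[b:d,a:e]=m[b:d,a:e]
    cs=max(cv2.findContours(k,0,2)[0],key=cv2.contourArea)
    return np.array(cv2.minAreaRect(cs)[0]),cv2.contourArea(cs)
def ray(im,p):
    E=np.array(im['extrinsics']);d=np.array([(p[0]-im['cx'])/im['fx'],-(p[1]-im['cy'])/im['fy'],-1])
    return E[:3,3],E[:3,:3]@d
def plane(im,p,z):
    o,d=ray(im,p);return o+d*(z-o[2])/d[2]
def tri(a,pa,b,pb):
    o1,d1=ray(a,pa);o2,d2=ray(b,pb)
    t=np.linalg.lstsq(np.c_[d1,-d2],o2-o1,rcond=None)[0]
    x,y=o1+t[0]*d1,o2+t[1]*d2;return (x+y)/2,np.linalg.norm(x-y)
def grips(d):
    r={}
    for c in HSV:
        pt,at=px(d['top'],'top',c);ps,As=px(d['scene'],'scene',c)
        X,e=tri(d['top'],pt,d['scene'],ps);P=plane(d['top'],pt,200)
        print(c,pt.round(),at,ps.round(),As,'tri',X.round(1),'gap',e.round(1),'top@200',P.round(1));r[c]=X
    return r
def look():
    return grips({n:ctrl.get_image(n) for n in('top','scene')})
E
python3 - <<'E'
import pickle;from h import *
d=pickle.load(open('im.pkl','rb'));r=grips(d)
v=r['red']-r['blue'];print('yaw',np.arctan2(-v[0],v[1]),np.linalg.norm(v))
c=[plane(d['top'],p,95) for p in((208,188),(420,228),(408,299),(195,263))];print(np.round(c))
E
```

```text
red [254. 250.] 270.0 [373. 223.] 139.5 tri [578.1 162.4 200.6] gap 2.4 top@200 [577.8 163.6 200. ]
yellow [304. 259.] 209.0 [340. 205.] 83.0 tri [560.4  74.1 202.3] gap 2.3 top@200 [560.2  75.2 200. ]
blue [354. 266.] 275.0 [308. 189.] 136.0 tri [546.6 -15.1 200.6] gap 2.4 top@200 [546.3 -14.  200. ]
yaw -0.17581396387262635 180.25152051355846
[[ 714.  266.   95.]
 [ 628. -161.   95.]
 [ 485. -131.   95.]
 [ 563.  290.   95.]]
```

Request:
{"fn": "send_rows", "kwargs": {
  "rows": [
    [[2,-1.4,0,0,0,0.03],[5,-3.5,0,0,0,0.1],[8.5,-6,0,0,0,0.18],[12,-8.5,0,0,0,0.26],[16,-11.3,0,0,0,0.34],[20,-14.2,0,0,0,0.42],[24,-17,0,0,0,0.46],[27.8,-22,0,0,0,0.48],[31.5,-26.5,0,0,0,0.48],[35,-31,0,0,0,0.48]]
  ],
  "grip": 255
}}

```text
clock: 1.1
eef_pos: [425.4, -245.2, 303.7]
tool_rot: [-3.141, 0.0, -0.179]
force: [0.8, -0.3, -0.2]
width: 0.2
gripper_force: 0.0
```

Request:
{"fn": "send_rows", "kwargs": {
  "rows": [
    [[0.4,-4,0,0,0,0],[0.8,-8,0,0,0,0],[1.2,-12,0,0,0,0],[1.7,-16,0.5,0,0,0],[2,-19.5,1.5,0,0,0],[2.25,-21.5,3,0,0,0],[2.25,-22.2,4.2,0,0,0],[2.25,-22.3,4.7,0,0,0],[2.25,-22.3,4.7,0,0,0]]
  ]
}}

```text
clock: 2.0
eef_pos: [486.4, -32.1, 256.3]
tool_rot: [3.141, 0.002, -0.179]
force: [0.6, 0.3, 0.5]
width: 0.2
gripper_force: 0.0
```

```bash
python3 - <<'E'
from h import *
s=ctrl.read_state();print(s['eef_pos'],s['tool_rot'],s['force'],s['qpos'])
im=ctrl.get_image('scene');cv2.imwrite('pics/s1.png',cv2.resize(im['pixels'][120:330,180:460,::-1],None,fx=2.8,fy=2.8))
E
```

```text
[486.35730624 -32.08356837 256.26047564] [ 3.14091587e+00  1.84391492e-03 -1.79210286e-01] [0.55521177 0.34489526 0.4591982 ] [-0.07661625  0.47133381  0.11973839  2.01410775 -0.08761436  0.66284206
 -1.65060194]
```

View pics/s1.png

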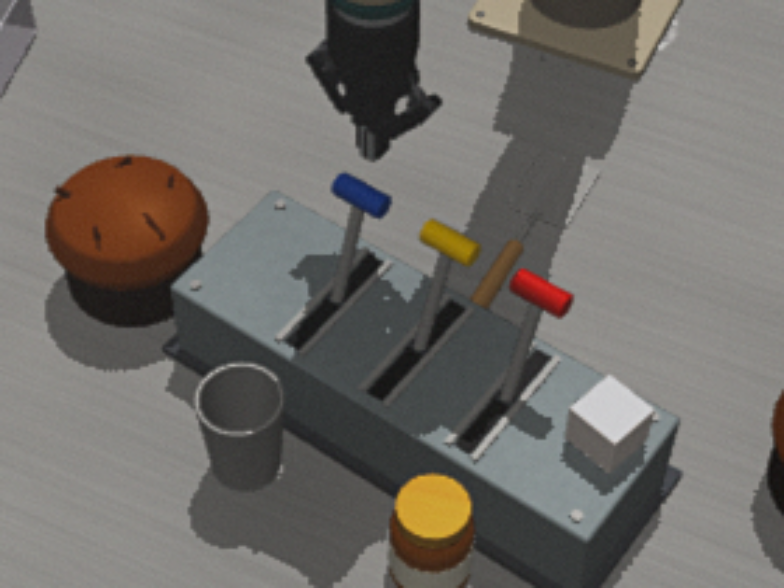

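The crop shows the shut fingers at (372,150), behind and a little to the -y side of the blue grip at (360,195). I'll centre on the bar and come close to it.

Request:
{"fn": "send_rows", "kwargs": {
  "rows": [
    [[0.5,-1,0,0,0,0],[1.5,-2.3,0,0,0,0],[2,-2.8,0,0,0,0],[2.5,-2.8,0,0,0,0],[2.8,-2.8,0,0,0,0],[2.8,-2.8,0,0,0,0]]
  ]
}}

```text
clock: 2.65
eef_pos: [519.7, -10.1, 257.0]
tool_rot: [3.141, -0.0, -0.18]
force: [0.0, 0.5, -0.0]
width: 0.3
gripper_force: 0.0
```

```bash
python3 - <<'E'
from h import *
s=ctrl.read_state();print(s['eef_pos'],s['force'])
E
```

```text
[519.66176333 -10.07755728 256.99095502] [ 0.04580527  0.45405027 -0.03834565]
```

Request:
{"fn": "send_rows", "kwargs": {
  "rows": [
    [[0.2,0,0,0,0,0],[0.5,0,0,0,0,0],[0.8,0,0,0,0,0],[1.0,0,0,0,0,0],[1.0,0,0,0,0,0]]
  ]
}}

```text
clock: 3.15
eef_pos: [527.4, -11.0, 256.6]
tool_rot: [3.141, 0.005, -0.179]
force: [-4.9, 0.3, 4.8]
width: 0.1
gripper_force: 2.7
```

Request:
{"fn": "send_rows", "kwargs": {
  "rows": [
    [[-0.5,0,0,0,0,0],[-0.8,0,0.5,0,0,0],[-0.8,0,0.8,0,0,0],[-0.3,0,0.8,0,0,0],[0,0,0.8,0,0,0],[0.2,0,0.8,0,0,0],[0.4,0,0.8,0,0,0],[0.4,0,0.8,0,0,0]]
  ]
}}

```text
clock: 3.95
eef_pos: [532.1, -11.7, 248.8]
tool_rot: [3.141, 0.004, -0.179]
force: [-4.9, 0.4, 4.1]
width: 0.2
gripper_force: 2.6
```

```bash
python3 - <<'E'
from h import *
look()
E
```

```text
red [254. 250.] 269.0 [372. 223.] 143.5 tri [578.4 162.5 200.3] gap 2.7 top@200 [578.  163.7 200. ]
yellow [315. 256.] 2.5 [340. 205.] 32.0 tri [562.3  63.6 198. ] gap 18.7 top@200 [565.1  54.7 200. ]Traceback (most recent call last):
  File "<stdin>", line 2, in <module>
  File "h.py", line 27, in look
    return grips({n:ctrl.get_image(n) for n in('top','scene')})
  File "h.py", line 22, in grips
    pt,at=px(d['top'],'top',c);ps,As=px(d['scene'],'scene',c)
          ~~^^^^^^^^^^^^^^^^^^
  File "h.py", line 8, in px
    cs=max(cv2.findContours(k,0,2)[0],key=cv2.contourArea)
ValueError: max() iterable argument is empty
```

Request:
{"fn": "send_rows", "kwargs": {
  "rows": [
    [[0.3,0,0,0,0,0],[0.6,0,0,0,0,0],[0.9,0,0,0,0,0],[1.2,0,0,0,0,0],[1.2,0,0,0,0,0]]
  ]
}}

```text
clock: 4.55
eef_pos: [544.5, -14.0, 248.8]
tool_rot: [3.141, 0.002, -0.179]
force: [-3.3, 0.8, 3.8]
width: -0.1
gripper_force: 2.1
```

Request:
{"fn": "send_rows", "kwargs": {
  "rows": [
    [[0.2,0,0,0,0,0],[0.4,0,0,0,0,0],[0.6,0,0,0,0,0],[0.6,0,0,0,0,0]]
  ]
}}

```text
clock: 4.95
eef_pos: [551.0, -15.1, 248.9]
tool_rot: [3.141, 0.0, -0.179]
force: [-4.3, 1.3, 2.6]
width: -0.4
gripper_force: 1.9
```

Request:
{"fn": "send_rows", "kwargs": {
  "rows": [
    [[0.3,0,0,0,0,0],[0.6,0,0,0,0,0],[0.9,0,0,0,0,0],[1.2,0,0,0,0,0],[1.2,0,0,0,0,0]]
  ]
}}

```text
clock: 5.45
eef_pos: [563.7, -17.3, 248.9]
tool_rot: [-3.142, -0.002, -0.179]
force: [-1.7, -0.3, 1.3]
width: -0.3
gripper_force: 1.0
```

Request:
{"fn": "send_rows", "kwargs": {
  "rows": [
    [[0.4,0,0,0,0,0],[0.8,0,0,0,0,0],[1.2,0,0,0,0,0],[1.6,0,0,0,0,0],[2.0,0,0,0,0,0],[2.4,0,0,0,0,0],[2.8,0,0,0,0,0],[3.2,0,0,0,0,0],[3.5,0,0,0,0,0],[3.5,0,0,0,0,0]]
  ]
}}

```text
clock: 6.45
eef_pos: [596.8, -23.2, 248.1]
tool_rot: [3.141, 0.002, -0.179]
force: [-5.9, -0.1, -1.2]
width: 0.0
gripper_force: 1.9
```

Request:
{"fn": "send_rows", "kwargs": {
  "rows": [
    [[0.3,0,0,0,0,0],[0.6,0,0,0,0,0],[0.8,0,0,0,0,0],[0.8,0,0,0,0,0]]
  ]
}}

```text
clock: 6.85
eef_pos: [604.8, -24.3, 248.5]
tool_rot: [-3.141, 0.001, -0.179]
force: [-4.7, 1.0, -2.4]
width: -0.1
gripper_force: 1.9
```

Request:
{"fn": "send_rows", "kwargs": {
  "rows": [
    [[0.2,0,0,0,0,0],[0.4,0,0,0,0,0],[0.5,0,0,0,0,0],[0.5,0,0,0,0,0]]
  ]
}}

```text
clock: 7.25
eef_pos: [608.4, -24.9, 248.3]
tool_rot: [-3.141, 0.004, -0.179]
force: [-7.0, 1.5, -0.7]
width: -0.0
gripper_force: 3.5
```

Request:
{"fn": "send_rows", "kwargs": {
  "rows": [
    [[0.2,0,0,0,0,0],[0.4,0,0,0,0,0],[0.4,0,0,0,0,0]]
  ]
}}

```text
clock: 7.55
eef_pos: [610.0, -25.2, 247.8]
tool_rot: [-3.142, 0.011, -0.179]
force: [-13.8, 2.9, 2.5]
width: -0.1
gripper_force: 6.6
```

Request:
{"fn": "send_rows", "kwargs": {
  "rows": [
    [[-1,0,0,0,0,0],[-4,0,0,0,0,0],[-8,0,0,0,0,0],[-11,0,0,0,0,0],[-11.5,-2.5,0,0,0,0],[-11.5,-6,0,0,0,0],[-11.5,-8,0,0,0,0],[-11.5,-8.8,0,0,0,0],[-11.5,-8.8,0,0,0,0]]
  ]
}}

```text
clock: 8.45
eef_pos: [517.8, 81.7, 249.5]
tool_rot: [-3.14, -0.004, -0.177]
force: [-0.3, -0.1, 0.3]
width: 0.3
gripper_force: 0.0
```

```bash
python3 - <<'E'
from h import *
HSV.pop('yellow');look()
s=ctrl.read_state();print(s['eef_pos'],s['force'])
im=ctrl.get_image('scene');cv2.imwrite('pics/s2.png',cv2.resize(im['pixels'][120:330,180:460,::-1],None,fx=2.8,fy=2.8))
E
```

```text
red [249. 249.] 151.0 [372. 223.] 134.0 tri [581.2 167.1 206.1] gap 10.9 top@200 [580.  172.9 200. ]
blue [361. 220.] 265.5 [287. 212.] 119.5 tri [629.7 -30.7 196. ] gap 0.2 top@200 [629.  -30.2 200. ]
[517.00767984  79.4020693  249.21367681] [-0.49306822 -1.49186869 -0.10705372]
```

View pics/s2.png

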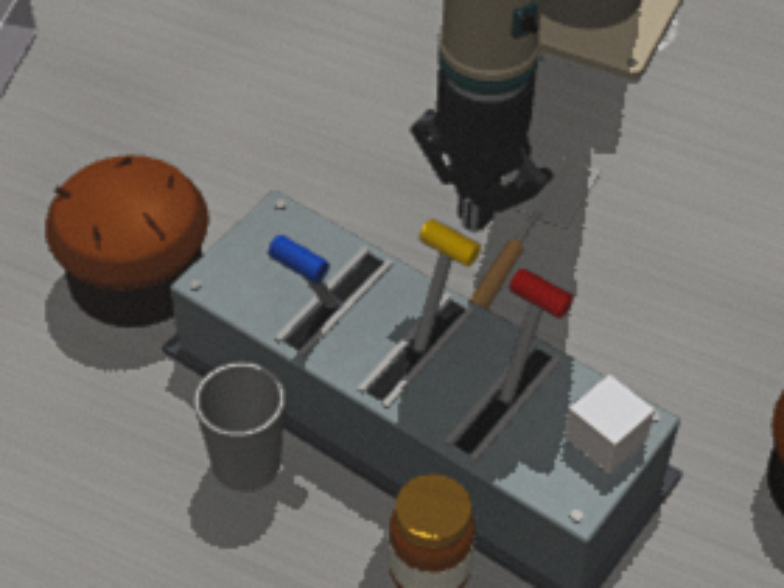

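The crop shows the blue lever fully over, with its grip at (298,258). Yellow at (450,242) and red at (541,292) are untouched, and the fingers at (472,215) are behind yellow. Next I'll feel yellow.

Request:
{"fn": "send_rows", "kwargs": {
  "rows": [
    [[0.5,-0.1,0,0,0,0],[1.1,-0.2,0,0,0,0],[1.6,-0.2,0,0,0,0],[2.0,-0.2,0,0,0,0],[2.4,-0.2,0,0,0,0],[2.4,-0.2,0,0,0,0]]
  ]
}}

```text
clock: 9.2
eef_pos: [540.5, 78.2, 248.7]
tool_rot: [3.141, 0.001, -0.18]
force: [-0.2, -0.3, 0.3]
width: -0.1
gripper_force: 0.2
```

Request:
{"fn": "send_rows", "kwargs": {
  "rows": [
    [[0.3,0,0,0,0,0],[0.6,0,0,0,0,0],[0.8,0,0,0,0,0],[0.8,0,0,0,0,0]]
  ]
}}

```text
clock: 9.6
eef_pos: [546.5, 77.2, 248.8]
tool_rot: [3.141, 0.004, -0.179]
force: [-4.5, -0.1, 4.4]
width: 0.1
gripper_force: 2.7
```

Request:
{"fn": "send_rows", "kwargs": {
  "rows": [
    [[0.2,0,0,0,0,0],[0.4,0,0,0,0,0],[0.6,0,0,0,0,0],[0.6,0,0,0,0,0]]
  ]
}}

```text
clock: 10.0
eef_pos: [552.7, 76.1, 248.8]
tool_rot: [3.141, 0.004, -0.179]
force: [-4.9, 1.1, 3.9]
width: -0.0
gripper_force: 2.4
```

Request:
{"fn": "send_rows", "kwargs": {
  "rows": [
    [[0.2,0,0,0,0,0],[0.4,0,0,0,0,0],[0.4,0,0,0,0,0]]
  ]
}}

```text
clock: 10.3
eef_pos: [556.8, 75.4, 248.9]
tool_rot: [3.141, 0.003, -0.179]
force: [-4.8, 0.1, 3.6]
width: 0.3
gripper_force: 2.6
```

Request:
{"fn": "send_rows", "kwargs": {
  "rows": [
    [[0.2,0,0,0,0,0],[0.4,0,0,0,0,0],[0.4,0,0,0,0,0]]
  ]
}}

```text
clock: 10.6
eef_pos: [561.1, 74.6, 248.9]
tool_rot: [3.141, 0.002, -0.179]
force: [-4.8, 0.3, 3.7]
width: -0.1
gripper_force: 2.5
```

Request:
{"fn": "send_rows", "kwargs": {
  "rows": [
    [[0.2,0,0,0,0,0],[0.4,0,0,0,0,0],[0.4,0,0,0,0,0]]
  ]
}}

```text
clock: 10.9
eef_pos: [565.7, 73.8, 248.9]
tool_rot: [3.141, 0.001, -0.179]
force: [-5.0, -1.0, 3.2]
width: 0.1
gripper_force: 2.2
```

Request:
{"fn": "send_rows", "kwargs": {
  "rows": [
    [[0.2,0,0,0,0,0],[0.4,0,0,0,0,0],[0.4,0,0,0,0,0]]
  ]
}}

```text
clock: 11.2
eef_pos: [570.2, 73.0, 248.9]
tool_rot: [-3.141, -0.0, -0.179]
force: [-2.9, 0.5, 2.3]
width: -0.1
gripper_force: 1.8
```

Yellow is free, so it is second.

Request:
{"fn": "send_rows", "kwargs": {
  "rows": [
    [[0.4,0,0,0,0,0],[0.8,0,0,0,0,0],[1.2,0,0,0,0,0],[1.6,0,0,0,0,0],[2.0,0,0,0,0,0],[2.4,0,0,0,0,0],[2.9,0,0,0,0,0],[3.4,0,0,0,0,0],[3.9,0,0,0,0,0],[4.2,0,0,0,0,0]]
  ]
}}

```text
clock: 12.2
eef_pos: [610.6, 65.5, 247.9]
tool_rot: [3.141, 0.003, -0.179]
force: [-6.1, 0.4, -1.8]
width: -0.0
gripper_force: 2.4
```

Request:
{"fn": "send_rows", "kwargs": {
  "rows": [
    [[0.2,0,0,0,0,0],[0.5,0,0,0,0,0],[0.7,0,0,0,0,0],[0.7,0,0,0,0,0]]
  ]
}}

```text
clock: 12.6
eef_pos: [617.7, 64.6, 248.1]
tool_rot: [3.141, 0.002, -0.179]
force: [-4.2, -0.1, -1.6]
width: -0.3
gripper_force: 2.0
```

Request:
{"fn": "send_rows", "kwargs": {
  "rows": [
    [[0.2,0,0,0,0,0],[0.3,0,0,0,0,0],[0.3,0,0,0,0,0]]
  ]
}}

```text
clock: 12.9
eef_pos: [620.8, 64.1, 248.5]
tool_rot: [-3.141, 0.001, -0.179]
force: [-5.8, 1.0, -1.3]
width: -0.2
gripper_force: 2.0
```

Request:
{"fn": "send_rows", "kwargs": {
  "rows": [
    [[0.2,0,0,0,0,0],[0.4,0,0,0,0,0],[0.4,0,0,0,0,0]]
  ]
}}

```text
clock: 13.2
eef_pos: [624.7, 63.4, 248.6]
tool_rot: [-3.141, 0.001, -0.179]
force: [-4.7, 1.4, -0.1]
width: -0.0
gripper_force: 2.2
```

Request:
{"fn": "send_rows", "kwargs": {
  "rows": [
    [[0.2,0,0,0,0,0],[0.4,0,0,0,0,0],[0.4,0,0,0,0,0]]
  ]
}}

```text
clock: 13.5
eef_pos: [626.4, 63.2, 248.1]
tool_rot: [3.141, 0.007, -0.179]
force: [-11.6, 1.8, 1.4]
width: -0.1
gripper_force: 5.0
```

Request:
{"fn": "send_rows", "kwargs": {
  "rows": [
    [[-1,0,0,0,0,0],[-4,0,0,0,0,0],[-8,0,0,0,0,0],[-11,0,0,0,0,0],[-11.5,-2.5,0,0,0,0],[-11.5,-6,0,0,0,0],[-11.5,-8,0,0,0,0],[-11.5,-8.9,0,0,0,0],[-11.5,-8.9,0,0,0,0],[-11.3,-8.9,0,0,0,0]]
  ]
}}

```text
clock: 14.5
eef_pos: [534.1, 168.7, 249.2]
tool_rot: [3.141, -0.001, -0.18]
force: [-0.6, 0.3, 0.0]
width: -0.1
gripper_force: 0.0
```

Request:
{"fn": "send_rows", "kwargs": {
  "rows": [
    [[0.5,0,0,0,0,0],[1.0,0,0,0,0,0],[1.5,0,0,0,0,0],[1.8,0,0,0,0,0],[2.1,0,0,0,0,0],[2.4,0,0,0,0,0],[2.4,0,0,0,0,0]]
  ]
}}

```text
clock: 15.2
eef_pos: [557.3, 165.7, 248.8]
tool_rot: [3.141, 0.0, -0.179]
force: [0.5, 0.2, -0.0]
width: 0.2
gripper_force: 0.1
```

Request:
{"fn": "send_rows", "kwargs": {
  "rows": [
    [[0.3,0,0,0,0,0],[0.6,0,0,0,0,0],[0.9,0,0,0,0,0],[1.2,0,0,0,0,0],[1.4,0,0,0,0,0],[1.4,0,0,0,0,0]]
  ]
}}

```text
clock: 15.8
eef_pos: [569.6, 163.7, 248.9]
tool_rot: [3.141, 0.003, -0.179]
force: [-4.6, 0.2, 4.9]
width: 0.4
gripper_force: 2.4
```

Request:
{"fn": "send_rows", "kwargs": {
  "rows": [
    [[0.2,0,0,0,0,0],[0.4,0,0,0,0,0],[0.6,0,0,0,0,0],[0.6,0,0,0,0,0]]
  ]
}}

```text
clock: 16.2
eef_pos: [575.8, 162.6, 249.0]
tool_rot: [3.141, 0.003, -0.179]
force: [-4.4, 1.0, 3.5]
width: 0.0
gripper_force: 2.5
```

Request:
{"fn": "send_rows", "kwargs": {
  "rows": [
    [[0.2,0,0,0,0,0],[0.4,0,0,0,0,0],[0.4,0,0,0,0,0]]
  ]
}}

```text
clock: 16.5
eef_pos: [580.2, 161.8, 248.9]
tool_rot: [3.142, 0.001, -0.179]
force: [-4.9, -0.0, 3.9]
width: -0.1
gripper_force: 2.3
```

Request:
{"fn": "send_rows", "kwargs": {
  "rows": [
    [[0.2,0,0,0,0,0],[0.4,0,0,0,0,0],[0.6,0,0,0,0,0],[0.6,0,0,0,0,0]]
  ]
}}

```text
clock: 16.9
eef_pos: [587.1, 160.5, 249.0]
tool_rot: [-3.141, -0.0, -0.179]
force: [-3.8, 0.6, 2.2]
width: -0.3
gripper_force: 1.8
```

Request:
{"fn": "send_rows", "kwargs": {
  "rows": [
    [[0.4,0,0,0,0,0],[0.8,0,0,0,0,0],[1.2,0,0,0,0,0],[1.6,0,0,0,0,0],[2.0,0,0,0,0,0],[2.4,0,0,0,0,0],[2.9,0,0,0,0,0],[3.4,0,0,0,0,0],[3.9,0,0,0,0,0],[4.2,0,0,0,0,0]]
  ]
}}

```text
clock: 17.9
eef_pos: [627.7, 152.8, 247.9]
tool_rot: [3.141, 0.003, -0.179]
force: [-5.3, 0.5, -2.2]
width: 0.1
gripper_force: 2.1
```

Request:
{"fn": "send_rows", "kwargs": {
  "rows": [
    [[0.2,0,0,0,0,0],[0.5,0,0,0,0,0],[0.7,0,0,0,0,0],[0.7,0,0,0,0,0]]
  ]
}}

```text
clock: 18.3
eef_pos: [635.2, 151.6, 248.8]
tool_rot: [3.142, -0.0, -0.179]
force: [-4.3, 0.9, -1.4]
width: 0.0
gripper_force: 1.6
```

Request:
{"fn": "send_rows", "kwargs": {
  "rows": [
    [[0.2,0,0,0,0,0],[0.3,0,0,0,0,0],[0.3,0,0,0,0,0]]
  ]
}}

```text
clock: 18.6
eef_pos: [638.3, 151.2, 249.1]
tool_rot: [-3.141, -0.001, -0.179]
force: [-4.3, -0.4, -0.8]
width: 0.3
gripper_force: 1.6
```

Request:
{"fn": "send_rows", "kwargs": {
  "rows": [
    [[0.2,0,0,0,0,0],[0.4,0,0,0,0,0],[0.4,0,0,0,0,0]]
  ]
}}

```text
clock: 18.9
eef_pos: [641.8, 150.6, 248.8]
tool_rot: [-3.141, 0.001, -0.179]
force: [-5.3, 0.2, -1.0]
width: -0.1
gripper_force: 2.2
```

Request:
{"fn": "send_rows", "kwargs": {
  "rows": [
    [[0.1,0,0,0,0,0],[0.2,0,0,0,0,0],[0.2,0,0,0,0,0]]
  ]
}}

```text
clock: 19.2
eef_pos: [642.6, 150.5, 248.6]
tool_rot: [3.141, 0.004, -0.179]
force: [-7.2, -0.5, 0.2]
width: -0.0
gripper_force: 3.6
```

Request:
{"fn": "send_rows", "kwargs": {
  "rows": [
    [[0.2,0,0,0,0,0],[0.4,0,0,0,0,0],[0.4,0,0,0,0,0]]
  ]
}}

```text
clock: 19.5
eef_pos: [644.1, 150.3, 248.1]
tool_rot: [3.14, 0.01, -0.178]
force: [-13.6, 0.7, 2.7]
width: -0.1
gripper_force: 6.8
```

Request:
{"fn": "send_rows", "kwargs": {
  "rows": [
    [[-1,0,0,0,0,0],[-4,0,0,0,0,0],[-8,0,0,0,0,0],[-12,0,0,0,0,0],[-15,0,-2,0,0,0],[-17,0,-5,0,0,0],[-17,0,-8,0,0,0],[-17,0,-8,0,0,0]]
  ]
}}

```text
clock: 20.3
eef_pos: [484.3, 180.7, 334.1]
tool_rot: [-3.134, -0.013, -0.179]
force: [1.0, 0.4, 0.6]
width: -0.1
gripper_force: 0.0
```

```bash
python3 - <<'E'
from h import *
r=look()
v=r['red']-r['blue'];print(np.arctan2(-v[0],v[1]))
s=ctrl.read_state();print(s['eef_pos'],s['force'])
im=ctrl.get_image('scene');cv2.imwrite('pics/s3.png',cv2.resize(im['pixels'][120:330,180:460,::-1],None,fx=2.8,fy=2.8))
E
```

```text
red [264. 204.] 191.0 [351. 249.] 153.5 tri [661.5 145.4 194.3] gap 4.0 top@200 [659.7 146.9 200. ]
yellow [313. 211.] 123.0 [317. 229.] 108.0 tri [647.   57.2 199.9] gap 2.2 top@200 [646.6  58.2 200. ]
blue [361. 220.] 264.5 [286. 212.] 117.0 tri [629.8 -31.3 196.5] gap 1.7 top@200 [629.  -30.1 200. ]
-0.17711945172774038
[482.4695535  179.86805532 330.47760154] [-0.34809257 -0.74024314  0.26631164]
```

View pics/s3.png

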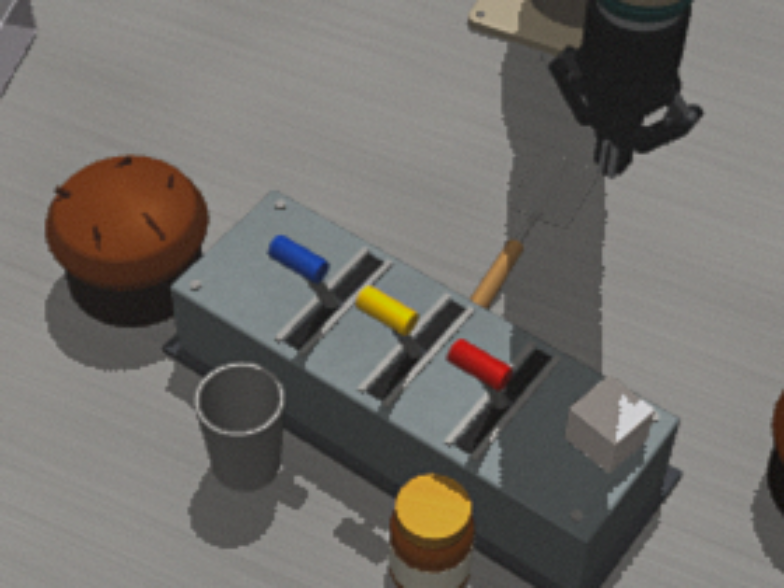

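The crop shows all three grips over and in line, blue at (298,258), yellow at (386,309) and red at (480,364). The loaf, timer, beaker, jar and spatula stand as before, and the gripper is clear.

Request:
{"fn": "send_rows", "kwargs": {
  "rows": [
    [[0,0,0,0,0,0],[0,0,0,0,0,0],[0,0,0,0,0,0]]
  ]
}}

```text
clock: 20.75
eef_pos: [480.6, 179.5, 328.2]
tool_rot: [3.141, 0.001, -0.179]
force: [-0.1, -0.2, 0.4]
width: -0.1
gripper_force: 0.0
```

```bash
python3 -c "
from cell import ctrl
print(ctrl.finish_job())"
```

```text
the job is handed in; nothing more can be done
None
```

All three levers are fully over against their end stops, thrown blue, yellow, red with none blocked; readings peaked at about 14 N, the arm is clear of everything, and the job was handed in at about 21 s.

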